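Start the vacuum pump from its control box

ROBOT

A 7-joint arm with a two-finger parallel gripper is mounted at the origin on a cart in front of the work surface, level with it; the furniture and walls round the work are solid. World frame = base frame: x ahead of the robot, y to its left, z up, the work surface at z = 0. Lengths are in m, angles in rad, forces in N, time in s.
With the tool pointing down it reaches from about 0.425 to 0.95 m from the base axis. Payload 4.7 kg.
Tool frame: the origin (TCP) lies between the finger pads; the fingertips stand 25 mm ahead of it and the grasp point (between the pads) lies 6 mm ahead of it; x points along the fingers, z is the direction in which the jaws open and shut, and the axes are right-handed (so a half turn about x gives the same grasp; the last joint's range is limited). The gripper opens to 85 mm and grips with 20 to 120 N. Pads are 22 mm wide; open, the fingers measure 114 mm over their backs; the gripper's body (76 mm by 85 mm) begins 54 mm behind the grasp point. The pads swing forward as they close: fully open they stand 13 mm farther back than shut.
Start: joints at [-1.286, 0.469, -0.049, 1.532, 0.024, 1.141, -0.082], TCP at [0.208, 0.642, 0.256] pointing down, gripper open.
Joint ranges: [-2.59, 2.59], [-0.33, 1.99], [-1.39, 1.29], [0.1, 2.45], [-1.04, 4.18], [0.21, 1.99], [-2.66, 2.66]. Speed limits (rad/s): [2.57, 2.57, 3.14, 3.14, 3.14, 3.14, 3.14].

INTERFACE

Orientations are given as a 3x3 rotation matrix whose columns are the frame's x, y, z axes.
In Python, from rig import * gives the robot as it stands. Calls block until the motion is done:
- movep(position, orientation): joint-space move of the TCP to a pose.
- move_l(position, attitude=None, feed=0.15, until_force=None): straight line of the TCP; attitude=None keeps the orientation; feed is the mean speed in m/s. With until_force (N) it stops when the force on the tool has changed by that much, and returns True; else False.
- move_joints(angles): joint-space move.
- command_gripper(opening, newtons=None): finger opening in m; newtons is the grip in N (None keeps the last); returns when the fingers have stopped.
- sleep(seconds).
- inverse_kinematics(position, orientation): joint angles nearest the present ones, or None.
- sense(): the state.
- camera(name): name is "side" or "top" or "wrist"; returns (picture, depth): 384x512x3 uint8, red, green, blue; 384x512 float32, m along the optical axis (not along the pixel's ray), 0 where there is no reading.
- camera_params(name): a dict with "K" (3x3 intrinsics, pixels), "position" and "rotation" of the camera in the world; the wrist camera has in their place "tool_from_camera" (4x4, takes a point from camera to tool coordinates, whose origin is the TCP and whose axes are the tool frame's). Camera axes: x right, y down, z forward; pixel columns grow to the right and rows downward; lengths in m; the calibration is good to about 2 mm. A picture is of the moment at which its call begins: read the wrist's pose just before it. camera_params takes no time and is no camera call.
A pose or a line that the arm cannot do raises Unreachable and nothing moves.
- finish_job(): hands the job in, once; it reports no verdict.
The state is a dict: "time_s": time; "joint_pos": joint angles; "qd": joint speeds; "joint_efforts": joint torques, N m; "position": TCP position; "tcp_rot": TCP orientation; "wrist_force": force on the tool from outside, world axes, zero at the start; "ft_torque": the same for the moment, N m; "finger_gap": finger opening in m.
Only numpy, scipy, OpenCV 4.12 (cv2) and the standard library are available. Lean on these libraries where they do the work, as an engineer would, in place of code of your own. Each camera call takes 0.05 s, during which the arm holds its last target.

TASK

Start the vacuum pump at its control box with closed fingers: press the rocker switch fully over to on (the end with the green dot), then push the blue button (inlet valve) fully in, and then push the green button (run) fully in, strictly in that order; rocker and buttons stay where they are put. Leave the yellow and red buttons out, do not pick anything up or shift the jar, bottle, beaker and tape around the work, and finish with the hand clear of everything.

Things in the scene. Friction and masses are not known exactly. Their poses are not given: they have to be found in the camera images.
- console: the vacuum pump's control box, fixed to the bench: white with a grey top panel, 170 (x) x 300 (y) x 55 mm high. Origin: centre of its underside, at bench level; z up, -x is its front, the long side facing the robot. Front half: rocker switch and a loose jar (left or right varies). Back half: four round buttons in a row along y, 65 mm apart, colours in any order.
- rocker_press (a point): press point on the surface of the white rocker switch's ON half (green dot), on its centre line, 20 mm from the pivot towards the console's front; moves with the rocker. Rocker 30 mm wide, 56 mm long (console x), in a black frame 5 mm high. Off: the ON half slopes up to the front, its end about 23 mm above the panel. Fully on: it lies level, 12 mm above the panel (67 mm above the bench).
- rocker (a joint): rocker switch angle about a pivot along the console's y, rad: 0 = off (may start up to 0.05), 0.4 = fully on, at its stop. It stays where it is left; pressing at the press point takes about 2.5 N.
- blue_top (a point): centre of the top face of the blue push button (inlet valve): a flat round cap 30 mm across in a steel bezel 42 mm across and 4 mm high. Out, its face stands 18 mm above the panel (73 mm above the bench); fully in, 10 mm above the panel. Moves with the button.
- blue (a joint): how far the blue button is pushed down, m: 0 = out, 0.008 = fully in, at its stop. It has no spring: it takes about 2.5 N to push and stays where it is left.
- green_top (a point): centre of the top face of the green push button (pump run): a flat round cap 30 mm across in a steel bezel 42 mm across and 4 mm high. Out, its face stands 18 mm above the panel (73 mm above the bench); fully in, 10 mm above the panel. Moves with the button.
- green (a joint): how far the green button is pushed down, m: 0 = out, 0.008 = fully in, at its stop. It has no spring: it takes about 2.5 N to push and stays where it is left.
- yellow_top (a point): centre of the top face of the yellow push button (vent): a flat round cap 30 mm across in a steel bezel 42 mm across and 4 mm high. Out, its face stands 18 mm above the panel (73 mm above the bench); fully in, 10 mm above the panel. Moves with the button.
- yellow (a joint): how far the yellow button is pushed down, m: 0 = out, 0.008 = fully in, at its stop. It has no spring: it takes about 2.5 N to push and stays where it is left.
- red_top (a point): centre of the top face of the red push button (stop): a flat round cap 30 mm across in a steel bezel 42 mm across and 4 mm high. Out, its face stands 18 mm above the panel (73 mm above the bench); fully in, 10 mm above the panel. Moves with the button.
- red (a joint): how far the red button is pushed down, m: 0 = out, 0.008 = fully in, at its stop. It has no spring: it takes about 2.5 N to push and stays where it is left.
- seal_jar: small jar with a red lid, 44 mm across, 42 mm high, standing loose on the console's front half beside the rocker; origin at the centre of its underside. Bystander.
- dropper: amber dropper bottle with black bulb, 31 mm across, 105 mm high, loose on the bench right of the console; origin at the centre of its underside. Bystander.
- beaker: glass beaker, 55 x 60 mm, 71 mm high, loose on the bench left of the console; origin at the centre of its underside. Bystander.
- tape_roll: yellow roll of tape lying flat, 67 mm across, 19 mm high, loose on the bench in front of the console; origin at the centre of its underside. Bystander.

How it is judged:
On the way, in this order (a step that is already met when the one before it is completed fails the run):
1. the rocker is switched fully on (value of joint rocker above 0.34 rad), for 0.2 s.
2. the blue button is fully in (value of joint rocker above 0.34 rad and value of joint blue above 0.0068 m), for 0.2 s.
3. the green button is fully in (all of step 2 and value of joint green above 0.0068 m), for 0.2 s.
At the end, for the whole second after the job is handed in: Rocker on (over 0.34 of 0.40 rad), blue and green buttons in (over 6.8 of 8 mm), yellow and red out (under 2 mm); jar, dropper bottle, beaker and tape upright, at rest and within 20 mm of where they stood (all of step 3 and value of joint each of yellow, red below 0.002 m and distance of each of seal_jar, dropper, beaker, tape_roll from where it was at the start of the episode below 0.02 m and angle between each of seal_jar, dropper, beaker, tape_roll's own z axis and vertical below 0.2 rad and linear speed of each of seal_jar, dropper, beaker, tape_roll below 0.02 m/s); the robot touches nothing.
It fails at once if the blue button is pushed before the rocker is on (value of joint blue above 0.003 m and not (value of joint rocker above 0.34 rad)).
It fails at once if the green button is pushed before the rocker is on and the blue button is in (value of joint green above 0.003 m and (not (value of joint rocker above 0.34 rad) or not (value of joint blue above 0.0068 m))).
It fails at once if the yellow or the red button is pushed (value of joint any of yellow, red above 0.002 m).
It fails at once if a bystander is lifted, carried, shoved more than 20 mm or tipped (distance of any of seal_jar, dropper, beaker, tape_roll from where it was at the start of the episode above 0.02 m or angle between any of seal_jar, dropper, beaker, tape_roll's own z axis and vertical above 0.3 rad).
It also fails if it takes over 35 s, if anything falls off the work surface, if the arm or the gripper's body presses on something with over 40 N, if the wrist force passes 120 N, or if a joint passes its speed limit or range.

## Working session

There is one attempt and no reset: what is moved stays moved. The work goes in short steps, each a Python script; the robot and the scene stay as the last script left them, time stands still between calls to the robot, and variables do not carry over. Pictures are saved under pics/ and viewed, and the job is handed in when it is done.

```bash
mkdir -p pics
python3 - <<'E'
from rig import *
import cv2,numpy as np
for n in ("top","side"):
    p,d=camera(n); c=camera_params(n)
    np.savez(f"{n}.npz",p=p,d=d,K=c["K"],t=c["position"],R=c["rotation"])
    cv2.imwrite(f"pics/{n}0.png",p[:,:,::-1]); print(n,c)
s=sense();print(s["time_s"],s["position"],s["tcp_rot"],s["finger_gap"])
E
```

```text
top {'K': array([[453.49179953,   0.        , 261.1307194 ],
       [  0.        , 453.49179953, 188.01316738],
       [  0.        ,   0.        ,   1.        ]]), 'position': array([0.36859045, 0.08100546, 1.10486116]), 'rotation': array([[ 0.01680284, -0.98822394,  0.15208912],
       [-0.9998239 , -0.01787797, -0.00570429],
       [ 0.00835616, -0.15196649, -0.98835032]])}
side {'K': array([[414.6580966 ,   0.        , 255.5831329 ],
       [  0.        , 414.6580966 , 197.62136101],
       [  0.        ,   0.        ,   1.        ]]), 'position': array([ 0.27358517, -0.61860315,  0.5581835 ]), 'rotation': array([[ 0.93614305, -0.19591861,  0.2919796 ],
       [-0.35157246, -0.50797481,  0.78635768],
       [-0.00574382, -0.83879526, -0.54441668]])}
0.1 [0.20818579 0.64159195 0.2553689 ] [[-5.05559367e-04 -9.51176907e-01  3.08645810e-01]
 [-1.67720128e-03  3.08646222e-01  9.51175429e-01]
 [-9.99998466e-01 -3.67855003e-05 -1.75135411e-03]] 0.08553159282697739
```

View pics/top0.png

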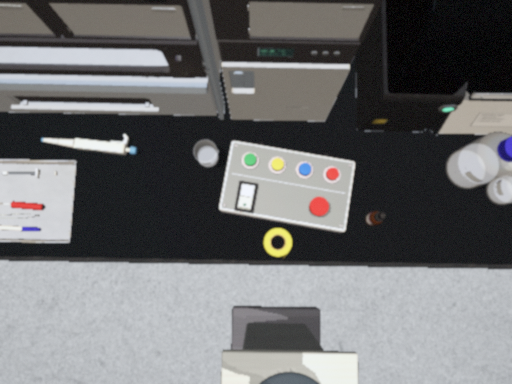

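View pics/side0.png

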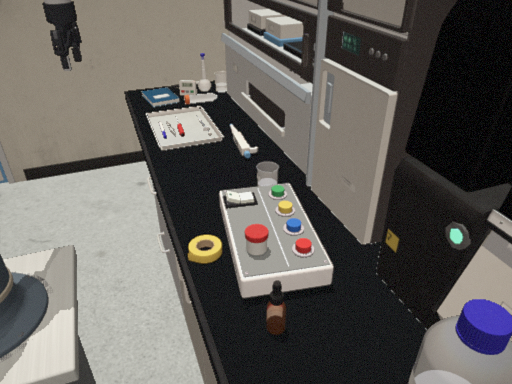

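The top image shows the buttons in order from the left (+y): green (250,160), yellow (277,164), blue (305,170), red (332,174). The rocker is at (246,197), the jar at (319,207), the tape at (278,242), the beaker at (206,153) and the dropper at (375,218). I'll measure positions with the depth data next.

```bash
cat > h.py <<'E'
import numpy as np,cv2
def load(n):
    z=np.load(f"{n}.npz"); p,d,K,t,R=[z[k] for k in("p","d","K","t","R")]
    v,u=np.mgrid[:384,:512]
    P=np.stack([(u-K[0,2])/K[0,0]*d,(v-K[1,2])/K[1,1]*d,d],-1)@R.T+t
    return p,d,P,K,t,R
def onplane(u,v,z,K,t,R):
    r=R@np.array([(u-K[0,2])/K[0,0],(v-K[1,2])/K[1,1],1]); return t+r*(z-t[2])/r[2]
E
python3 - <<'E'
from h import *
np.set_printoptions(precision=4,suppress=True)
for n in("top","side"):
    p,d,P,K,t,R=load(n)
    hsv=cv2.cvtColor(p,cv2.COLOR_RGB2HSV).astype(int);H,S,V=hsv[...,0],hsv[...,1],hsv[...,2]
    box=(abs(P[...,0]-.56)<.2)&(abs(P[...,1]-0)<.25)&(P[...,2]>.05)&(d>0)
    print(n)
    for c,m in dict(green=(H>45)&(H<75),yellow=(H>20)&(H<35),blue=(H>100)&(H<125),red=(H<6)|(H>174)).items():
        mm=(box&m&(S>120)&(V>60)).astype(np.uint8)
        k,l,st,ce=cv2.connectedComponentsWithStats(mm)
        for i in range(1,k):
            if st[i,4]>15:
                q=P[l==i]; print(c,st[i,4],ce[i],"med",np.median(q,0),"top z",np.percentile(q[:,2],95),"plane.073",onplane(*ce[i],.073,K,t,R))
    if n=="top":
        m=((abs(P[...,2]-.055)<.006)&box).astype(np.uint8)
        m=cv2.morphologyEx(m,cv2.MORPH_CLOSE,np.ones((15,15)))
        cs,_=cv2.findContours(m,0,2);c=max(cs,key=cv2.contourArea);r=cv2.minAreaRect(c)
        print(r);bp=np.array([onplane(*x,.055,K,t,R) for x in cv2.boxPoints(r)]);print(bp,bp.mean(0),np.linalg.norm(np.diff(bp,axis=0),axis=1))
    x0,y0,w,h=((215,130,150,110) if n=="top" else (180,170,160,140))
    cv2.imwrite(f"pics/{n}_crop.png",cv2.resize(p[y0:y0+h,x0:x0+w,::-1],None,fx=5,fy=4 if n!="top" else 5,interpolation=cv2.INTER_CUBIC))
E
```

```text
top
green 65 [249.9077 159.2308] med [0.5954 0.1021 0.0723] top z 0.0752837037312312 plane.073 [0.5946 0.1023 0.073 ]
yellow 59 [379.7797 120.9322] med [ 0.6773 -0.1897  0.1226] top z 0.12980625931265305 plane.073 [ 0.6927 -0.2024  0.073 ]
yellow 82 [277.2195 164.1341] med [0.5847 0.039  0.0722] top z 0.0750837226900456 plane.073 [0.5841 0.0386 0.073 ]
blue 94 [304.4787 168.9149] med [ 0.5741 -0.0248  0.072 ] top z 0.07524704755500582 plane.073 [ 0.574  -0.0247  0.073 ]
red 100 [332.05 173.58] med [ 0.5641 -0.0887  0.0725] top z 0.07510705887361999 plane.073 [ 0.5642 -0.0887  0.073 ]
red 280 [318.775  206.1214] med [ 0.4852 -0.0547  0.0969] top z 0.10032551416427768 plane.073 [ 0.4878 -0.0577  0.073 ]
((271.57696533203125, 183.28668212890625), (160.6446075439453, 70.81080627441406), 9.833563804626465)
[[ 0.4883  0.2481  0.055 ]
 [ 0.656   0.2264  0.055 ]
 [ 0.5963 -0.1504  0.055 ]
 [ 0.431  -0.1199  0.055 ]] [0.5429 0.0511 0.055 ] [0.1691 0.3814 0.168 ]
side
green 99 [277.4444 190.5253] med [0.5901 0.094  0.0721] top z 0.07404086535150364 plane.073 [0.5889 0.0918 0.073 ]
yellow 136 [285.0147 206.4706] med [0.5805 0.0317 0.0715] top z 0.07416527828549063 plane.073 [0.579  0.0285 0.073 ]
yellow 184 [391.7826 240.2663] med [ 0.6755 -0.1895  0.1193] top z 0.13304794107676945 plane.073 [ 0.7179 -0.1441  0.073 ]
blue 157 [293.4522 224.707 ] med [ 0.5703 -0.0326  0.0719] top z 0.07359125185770582 plane.073 [ 0.5686 -0.0353  0.073 ]
red 363 [256.0909 233.0275] med [ 0.481  -0.0624  0.0968] top z 0.09827676226494302 plane.073 [ 0.4913 -0.0338  0.073 ]
red 198 [303.1061 245.0455] med [ 0.5604 -0.0958  0.0718] top z 0.07367056553886593 plane.073 [ 0.5588 -0.0979  0.073 ]
```

View pics/top_crop.png

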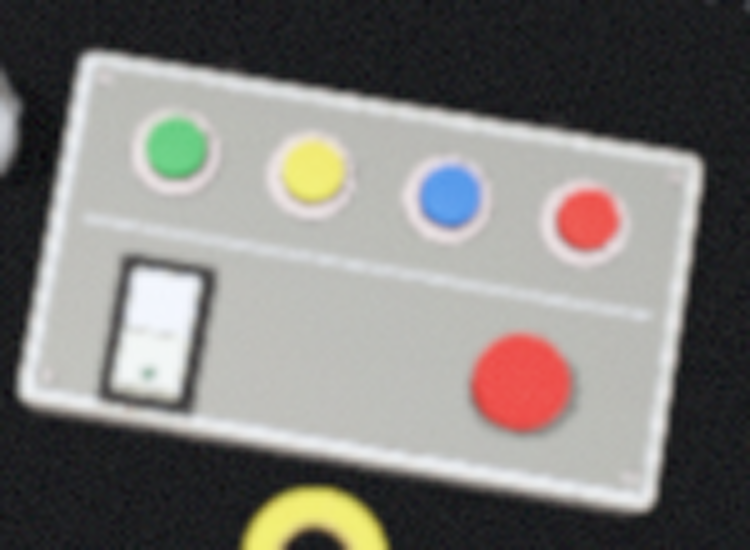

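Run:
```python
from rig import *
from h import *
np.set_printoptions(precision=4,suppress=True)
p,d,P,K,t,R=load("top")
f=lambda x,y:(215+x/5-.4,130+y/5-.4)
print("frame",[onplane(*f(*c),.060,K,t,R)[:2] for c in((125,257),(215,265),(190,412),(100,398))])
fc=np.mean([onplane(*f(*c),.060,K,t,R) for c in((125,257),(215,265),(190,412),(100,398))],0)
print("centre",fc,"dot",onplane(*f(148,372),.074,K,t,R), "pivotline",onplane(*f(152,331),.067,K,t,R))
cy=np.array([.0304,.1912,0]);cy/=np.linalg.norm(cy);cx=np.array([cy[1],-cy[0],0])
print(cx,cy,"press",fc-.02*cx)
for sg in(1,-1):
    z=sg*cx;x=np.array([0,0,-1.]);Rt=np.stack([x,np.cross(z,x),z],1)
    print(inverse_kinematics(fc-.02*cx+[0,0,.19-.06],Rt))
```

```text
frame [array([0.545 , 0.1255]), array([0.542 , 0.0834]), array([0.4729, 0.0938]), array([0.4787, 0.1355])]
centre [0.5097 0.1096 0.06  ] dot [0.4895 0.1131 0.074 ] pivotline [0.5094 0.1119 0.067 ]
[ 0.9876 -0.157   0.    ] [0.157  0.9876 0.    ] press [0.4899 0.1127 0.06  ]
[-0.7117  0.2794  0.4831  2.0309 -0.1685  0.869  -0.2929]
[-0.2738  0.2655 -0.0429  2.0072  0.0147  0.8692  2.6591]
```

```bash
cat >> h.py <<'E'
cy=np.array([.157,.9876,0]);cy/=np.linalg.norm(cy);cx=np.array([cy[1],-cy[0],0])
_x=np.array([0,0,-1.]);RT=np.stack([_x,np.cross(cx,_x),cx],1)
E
python3 - <<'E'
from rig import *
from h import *
np.set_printoptions(precision=4,suppress=True)
command_gripper(0.0,20)
movep([.475,.1,.24],RT)
s=sense();p,d=camera("wrist");c=camera_params("wrist");T=np.array(c["tool_from_camera"])
R=np.array(s["tcp_rot"])@T[:3,:3];t=np.array(s["position"])+np.array(s["tcp_rot"])@T[:3,3]
np.savez("w1.npz",p=p,d=d,K=c["K"],t=t,R=R)
cv2.imwrite("pics/w1.png",p[:,:,::-1])
print(s["time_s"],s["position"],s["finger_gap"],s["wrist_force"],t,R)
E
```

```text
3.0333 [0.4751 0.1014 0.24  ] -4.702882002388259e-05 [ 0.4529  0.555  -0.1648] [0.4853 0.1719 0.3567] [[ 0.9881 -0.148  -0.0416]
 [-0.1537 -0.9476 -0.2801]
 [ 0.002   0.2832 -0.9591]]
```

View pics/w1.png

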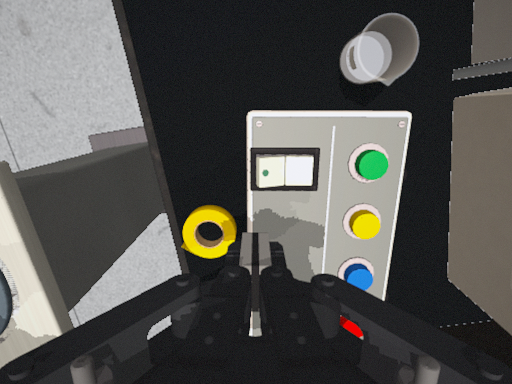

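The wrist view shows the green button at (372,164), yellow at (365,224), blue at (358,277), the rocker pivot line near (285,171) and its green dot at (265,173). I'll compare these with the top-camera positions.

Run:
```python
from h import *
np.set_printoptions(precision=4,suppress=True)
p,d,P,K,t,R=load("w1")
cv2.imwrite("pics/w1c.png",cv2.resize(p[135:205,240:410,::-1],None,fx=4.6,fy=4.6,interpolation=cv2.INTER_CUBIC))
hsv=cv2.cvtColor(p,cv2.COLOR_RGB2HSV).astype(int);H,S,V=hsv[...,0],hsv[...,1],hsv[...,2]
for c,m in dict(green=(H>45)&(H<75),yellow=(H>20)&(H<35),blue=(H>100)&(H<125)).items():
    k,l,st,ce=cv2.connectedComponentsWithStats((m&(S>120)&(V>60)).astype(np.uint8))
    for i in range(1,k):
        if st[i,4]>60:
            q=P[l==i]; q2=q[q[:,2]>np.percentile(q[:,2],50)-.003]
            print(c,st[i,4],ce[i],"med",np.median(q,0),"top-face mid",(q2.min(0)+q2.max(0))/2,np.ptp(q2,0))
print("dot",onplane(265,173,.074,K,t,R),P[173,265],"pivot",onplane(285,171,.066,K,t,R),P[171,285],"row",P[172,250:322:4])
```

```text
green 748 [371.3917 164.2527] med [0.5918 0.1022 0.072 ] top-face mid [0.5467 0.1294 0.2129] [0.1227 0.0849 0.2875]
yellow 1699 [208.7228 230.7034] med [0.4065 0.0382 0.0177] top-face mid [0.4259 0.0852 0.1857] [0.1187 0.1735 0.3419]
yellow 680 [364.2397 224.0632] med [0.5819 0.0393 0.0718] top-face mid [0.5414 0.097  0.2128] [0.1123 0.1498 0.2878]
blue 549 [358.4044 276.2587] med [ 0.5727 -0.0217  0.0719] top-face mid [0.5362 0.0656 0.2128] [0.1019 0.2126 0.2877]
dot [0.4864 0.1102 0.074 ] [0.4864 0.1101 0.0736] pivot [0.5069 0.1073 0.066 ] [0.5069 0.1072 0.0655] row [[0.4711 0.1102 0.0582]
 [0.4753 0.1097 0.0589]
 [0.4797 0.1121 0.0732]
 [0.4836 0.112  0.0759]
 [0.4876 0.1108 0.0729]
 [0.4915 0.1099 0.0718]
 [0.4955 0.1089 0.0699]
 [0.4995 0.108  0.0689]
 [0.5036 0.1071 0.0673]
 [0.5077 0.1061 0.0659]
 [0.5118 0.1055 0.0661]
 [0.5157 0.105  0.0664]
 [0.5198 0.1043 0.0664]
 [0.5237 0.1038 0.0669]
 [0.5278 0.1032 0.0666]
 [0.5319 0.1023 0.0659]
 [0.5371 0.1001 0.059 ]
 [0.5422 0.0983 0.0543]]
```

View pics/w1c.png

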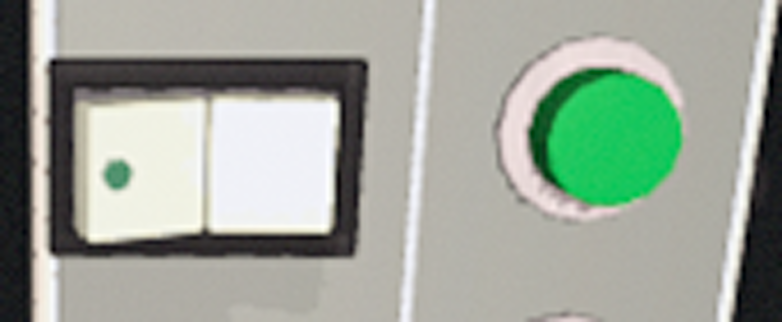

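Top and wrist cameras agree within about 3 mm, and button heights read 0.072 m against the given 0.073 m. Next is the rocker.

Run:
```python
from rig import *
from h import *
np.set_printoptions(precision=4,suppress=True)
x,y=.488,.1115
move_l([x,y,.115],feed=.15)
s=sense();print(s["time_s"],s["position"],s["wrist_force"])
r=move_l([x,y,.084],feed=.03,until_force=12)
s=sense();print(r,s["time_s"],s["position"],s["wrist_force"])
sleep(.3)
s=sense();print(s["time_s"],s["position"],s["wrist_force"])
```

```text
4.075 [0.4885 0.1115 0.1156] [-0.7927 -0.0277 -0.4281]
True 4.8333 [0.4875 0.1116 0.0919] [-1.5854 -1.3139  9.4711]
5.1333 [0.4875 0.1116 0.092 ] [-1.6279 -0.9384  8.1961]
```

The stop force came at TCP z 0.092 m, which is exactly the fully-on height (0.067 + 0.025). I'll lift and look before touching blue.

```bash
cat >> h.py <<'E'
def wshot(name):
    from rig import sense,camera,camera_params
    s=sense();p,d=camera("wrist");c=camera_params("wrist");T=np.array(c["tool_from_camera"])
    R=np.array(s["tcp_rot"])@T[:3,:3];t=np.array(s["position"])+np.array(s["tcp_rot"])@T[:3,3]
    np.savez(f"{name}.npz",p=p,d=d,K=c["K"],t=t,R=R);cv2.imwrite(f"pics/{name}.png",p[:,:,::-1])
E
python3 - <<'E'
from rig import *
from h import *
np.set_printoptions(precision=4,suppress=True)
move_l([.488,.1115,.15],feed=.12)
move_l([.54,0.0,.2],feed=.15)
wshot("w2");print(sense()["time_s"])
p,d,P,K,t,R=load("w2")
# sample depth along the rocker centre line in console x
for a in range(-26,28,4):
    q=np.array([.5077,.1085,.067])+cx*a/1000; c=R.T@(q-t); u,v=(K@(c/c[2]))[:2]; u,v=int(round(u)),int(round(v))
    print(a,(u,v),P[v,u] if 0<=u<512 and 0<=v<384 else None)
E
```

```text
6.8583
-26 (163, 69) [0.4819 0.1131 0.0653]
-22 (168, 69) [0.4859 0.1124 0.0654]
-18 (173, 69) [0.4901 0.1116 0.0665]
-14 (178, 69) [0.4942 0.1109 0.0672]
-10 (183, 69) [0.4978 0.1105 0.066 ]
-6 (188, 69) [0.5014 0.1102 0.0641]
-2 (193, 69) [0.5056 0.1093 0.0656]
2 (198, 69) [0.5098 0.1085 0.0669]
6 (203, 69) [0.5138 0.1078 0.0679]
10 (208, 69) [0.5181 0.1067 0.0708]
14 (213, 69) [0.5223 0.1057 0.0738]
18 (218, 69) [0.5262 0.1049 0.075 ]
22 (223, 70) [0.53   0.1034 0.0766]
26 (228, 70) [0.5335 0.1033 0.073 ]
```

View pics/w2.png

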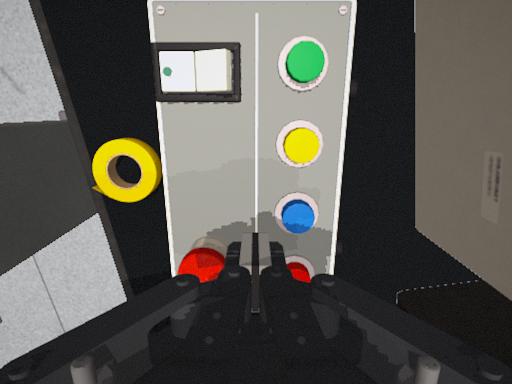

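The rocker's ON half, with its dot at (167,71), now reads level at about 0.066 m, and the other half slopes up. The rocker is on. Blue is at (298,216), so I'll press it next.

Run:
```python
from rig import *
from h import *
np.set_printoptions(precision=4,suppress=True)
p,d,P,K,t,R=load("w2")
print("blue",onplane(298,216,.073,K,t,R),P[216,298],"green",onplane(306,61,.073,K,t,R),P[61,306],"red",P[270,297])
x,y=.5725,-.0245
move_l([x,y,.12],feed=.15)
s=sense();print(s["time_s"],s["position"],s["wrist_force"])
r=move_l([x,y,.081],feed=.03,until_force=12)
sleep(.3)
s=sense();print(r,s["time_s"],s["position"],s["wrist_force"])
move_l([x,y,.15],feed=.12)
move_l([.55,.04,.2],feed=.15)
wshot("w3");print(sense()["time_s"])
```

```text
blue [ 0.5734 -0.0247  0.073 ] [ 0.5736 -0.0252  0.0717] green [0.5938 0.1003 0.073 ] [0.594  0.1005 0.0717] red [ 0.5665 -0.0794  0.0716]
7.6083 [ 0.5726 -0.0243  0.1203] [-0.46    0.3622 -0.1962]
True 8.8583 [ 0.5725 -0.0245  0.0901] [-1.1627 -0.302   6.9042]
10.275
```

View pics/w3.png

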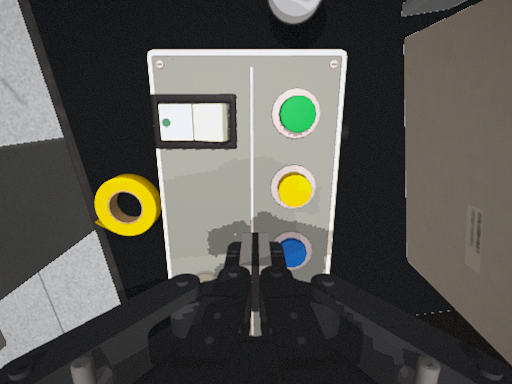

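Blue, at (292,252), stopped at TCP z 0.0901 m, and 0.090 is the expected stop. Before pressing green I'll check blue's depth.

Run:
```python
from rig import *
from h import *
np.set_printoptions(precision=4,suppress=True)
p,d,P,K,t,R=load("w3")
print("blue",P[250:256,288:296].mean((0,1)),"yellow",P[187:193,291:299].mean((0,1)),"green",P[110:116,294:302].mean((0,1)))
assert P[252,292,2]<.067
x,y=.5935,.101
move_l([x,y,.12],feed=.15)
r=move_l([x,y,.081],feed=.03,until_force=12)
sleep(.3)
s=sense();print(r,s["time_s"],s["position"],s["wrist_force"])
move_l([x,y,.15],feed=.12)
move_l([.53,.03,.24],feed=.15)
wshot("w4")
p,d=camera("top");c=camera_params("top");np.savez("top.npz",p=p,d=d,K=c["K"],t=c["position"],R=c["rotation"])
p,d=camera("side");cv2.imwrite("pics/side4.png",p[:,:,::-1])
c=camera_params("side");np.savez("side4.npz",p=p,d=d,K=c["K"],t=c["position"],R=c["rotation"])
print(sense()["time_s"],sense()["wrist_force"])
```

```text
blue [ 0.574  -0.0262  0.0642] yellow [0.5835 0.0379 0.072 ] green [0.5935 0.1016 0.0719]
True 12.4083 [0.5935 0.101  0.0901] [-2.0221 -0.5243  6.2893]
14.2417 [ 0.5533  0.069  -0.6116]
```

View pics/w4.png

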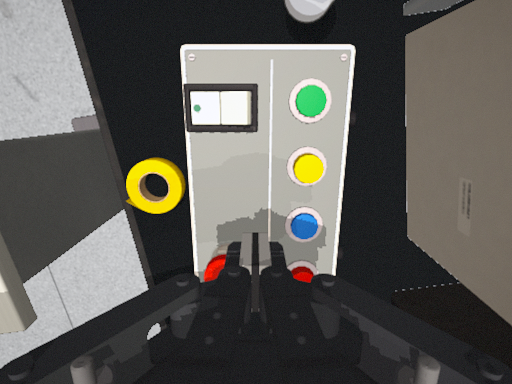

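View pics/side4.png

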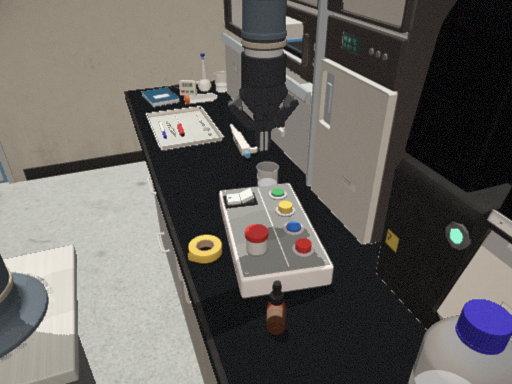

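The final views show everything in place: in the wrist image the green button is at (311,100), yellow at (309,169), blue at (305,226). In the side image the jar, dropper, beaker and tape stand as before. I'll do one depth check, then hand in.

Run:
```python
from rig import *
from h import *
np.set_printoptions(precision=4,suppress=True)
p,d,P,K,t,R=load("w4")
m=lambda u,v:np.median(P[v-3:v+3,u-3:u+3].reshape(-1,3),0)
z={n:m(*c) for n,c in dict(green=(311,100),yellow=(309,169),blue=(305,226),dot=(200,108)).items()};print(z)
p,d,P,*_=load("side4");a=cv2.imread("pics/side0.png")[:,:,::-1]
print("red side",m(303,244))
print("side diff jar/dropper/tape:",[np.abs(a[y:y+h,x:x+w].astype(int)-p[y:y+h,x:x+w]).mean() for x,y,w,h in((243,222,30,35),(262,280,28,56),(186,234,40,30))])
assert z["green"][2]<.067 and z["blue"][2]<.067 and z["yellow"][2]>.070
finish_job();print(sense()["time_s"])
```

```text
{'green': array([0.5934, 0.1015, 0.064 ]), 'yellow': array([0.5834, 0.0369, 0.0719]), 'blue': array([ 0.5738, -0.0264,  0.0639]), 'dot': array([0.4874, 0.1106, 0.066 ])}
red side [ 0.5599 -0.0932  0.0727]
side diff jar/dropper/tape: [np.float64(17.206031746031748), np.float64(5.750850340136054), np.float64(4.5552777777777775)]
the job is handed in; nothing more can be done
the job is handed in; nothing more can be done
```

The jar's image difference (17) is larger than the others, so I'll check it on the saved frames.

Run:
```python
import cv2,numpy as np
for n in("side0","side4"):
    h=cv2.cvtColor(cv2.imread(f"pics/{n}.png"),cv2.COLOR_BGR2HSV).astype(int)[220:245,240:275]
    m=((h[...,0]<6)|(h[...,0]>174))&(h[...,1]>120)&(h[...,2]>40); v,u=np.nonzero(m)
    print(n,m.sum(),u.mean()+240,v.mean()+220,h[...,2][m].mean())
```

```text
side0 363 256.09090909090907 233.0275482093664 194.86501377410468
side4 367 256.1307901907357 233.04359673024524 162.43596730245233
```

I pressed the rocker on, then blue, then green, in that order with closed fingers. I handed the job in at about 14 s on the robot's clock with the hand clear of the console. No verdict is reported, so the results below are my own measurements.

| Control | Measured height | Expected |
|---|---|---|
| Rocker, ON half | level, about 0.066 m | 0.067 m |
| Blue face | 0.064 m | 0.065 m (fully in) |
| Green face | 0.064 m | 0.065 m (fully in) |
| Yellow face | 0.072 m | 0.073 m (out) |
| Red face | 0.073 m | 0.073 m (out) |

- **Stops:** each press ended at the tool height expected for its mechanical stop (0.092, 0.090 and 0.090 m), with about 6–8 N on the wrist.
- **Jar:** my before/after image comparison showed a larger difference here than elsewhere. The lid is darker, most likely from the arm's shadow; its centre moved less than 0.1 pixel, so the jar did not move.
- **Other bystanders:** the dropper and tape regions are practically unchanged in the side view. I checked the beaker only by eye, and it looks undisturbed.
- **Camera disagreement:** the side camera placed the buttons up to 8 mm away from the top camera, mainly because it also sees the sides of the caps. I used the top and wrist views, which agreed within about 3 mm.

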